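# Reset the tilt stop of a blood-tube rocker

### The arm

A 7-joint arm with a two-finger parallel gripper is mounted at the origin on the work surface. World frame = base frame: x ahead of the robot, y to its left, z up, the work surface at z = 0. Lengths are in mm, angles in rad, forces in N, time in s.
With the tool pointing down it reaches from about 400 to 875 mm from the base axis. Payload 19.3 kg.
Tool frame: the origin (TCP) lies at the very end of the fingers, on their centre line; the grasp point (between the pads) lies 19 mm behind it (grip_point_offset is the z of the grasp point in the tool frame, in mm); z points along the fingers, y is the line along which they close (so a half turn about z gives the same grasp; the last joint's range is limited). The gripper opens to 85 mm and grips with 20 to 120 N. Pads are 22 mm wide; open, the fingers measure 114 mm over their backs; the gripper's body (76 mm by 85 mm) begins 54 mm behind the grasp point. The pads swing forward as they close: fully open they stand 13 mm farther back than shut.
Start: joints at [-1.196, 0.521, -0.036, 1.599, 0.021, 1.021, -0.113], TCP at [268.94, 564.168, 231.291] pointing down, gripper open.
Joint ranges: [-2.91, 2.91], [-0.3, 2.13], [-1.5, 1.42], [0.17, 2.43], [-1.26, 4.41], [0.16, 1.93], [-2.52, 2.52]. Speed limits (rad/s): [1.89, 1.89, 2.39, 2.39, 3.01, 3.01, 3.01].

### API

Orientations are given as a 3x3 rotation matrix whose columns are the frame's x, y, z axes.
In Python, from workcell import movep, movel, goto_joints, open_gripper, clamp, wait, inverse_kinematics, read_state, camera, PlanningError, finish_job, grip_point_offset gives the robot as it stands. Calls block until the motion is done:
- movep(position, orientation): joint-space move of the TCP to a pose.
- movel(position, frame=None, max_speed=150, guard=None): straight line of the TCP; frame=None keeps the orientation; max_speed is the mean speed in mm/s. With guard (N) it stops when the force on the tool has changed by that much, and returns True; else False.
- goto_joints(angles): joint-space move.
- open_gripper() and clamp(): open the fingers fully, or close them until they stop; the grip force is fixed at half the most.
- wait(seconds).
- inverse_kinematics(position, orientation): joint angles nearest the present ones, or None.
- read_state(): the state.
- camera(name): name is "scene" or "top"; returns a dict with "image" (420x560x3 uint8, blue, green, red), "range_z" (420x560 float32, mm along the optical axis (not along the pixel's ray), 0 where there is no reading), "fx", "fy", "cx", "cy" (pixels), "dist_coeffs" ([k1, k2, p1, p2, k3] as OpenCV has them; the pictures are not rectified), "cam_to_world" (4x4, takes a point from camera to world coordinates). Camera axes: x right, y up, looking along -z (the intrinsics and any distortion apply to the point x, -y, -z); pixel columns grow to the right and rows downward; lengths in mm; the calibration is good to about 2 mm. A picture is of the moment at which its call begins.
A pose or a line that the arm cannot do raises PlanningError and nothing moves.
- finish_job(): hands the job in; it is judged then, once.
The state is a dict: "time": time; "qpos": joint angles; "qvel": joint speeds; "joint_efforts": joint torques, N m; "eef_pos": TCP position; "tool_rot": TCP orientation; "ft_force": force on the tool from outside, world axes, zero at the start; "torque": the same for the moment, N m; "finger_gap": finger opening in mm; "gripper_force": force on a finger pad.
Only numpy, scipy, OpenCV 4.12 (cv2) and the standard library are available. Lean on these libraries where they do the work, as an engineer would, in place of code of your own. Each camera call takes 0.05 s, during which the arm holds its last target. There are 200 camera calls.

### The job

The tilt stop on top of the tube rocker has to be set again: loosen the tall hexagonal lock ring, turn the round adjuster under it clockwise (seen from above) until its pointer lines up with the raised rib of the index plate below, then screw the lock ring down firmly again so that the adjuster is locked there. Leave the loose things on the counter and on the rocker where they are, and let go of everything at the end.

Things in the scene. Friction and masses are not known exactly. Their poses are not given: they have to be found in the camera images.
- rocker: the tube rocker, a white box 300 x 240 mm (x, y), fixed; origin at the centre of its underside, deck 65 mm up. A fixed upright threaded post stands on the deck 75 mm from the centre towards -x; round it, upwards: index plate, adjuster, washer, lock ring. A tray of tubes, up to 45 mm above the deck, begins 105 mm from the post on its +x side.
- post_top (a point): top centre of the 17 mm post, 71 mm above the deck. Both threads are right-handed: ring and adjuster rise 1.5 mm per rad turned counter-clockwise (from above), sink clockwise. As the adjuster sinks when turned clockwise, the ring must afterwards go farther clockwise than it came, by as many rad as the adjuster was turned.
- lock_ring: the lock ring, a tall steel hexagon, 32 mm across flats (37 mm over corners), 28 mm high; origin at the centre of its underside, about 40 mm above the deck; z up; x, and every 60 degrees from it, is square to a flat. It starts tight (27 to 42 N), breaks loose at 0.3 to 0.5 N m and is clear of the washer 0.4 to 0.75 rad counter-clockwise from there; it stays where it is left.
- ring_mid (a point): on the ring's axis 20 mm above its underside, 8 mm below its top, a good height to grip: the washer's top lies 20 mm below. Axes as the ring's. Turning it takes 0.05 N m while free; from first touch on the washer the clamping force grows by some 60 N per rad (20 N after 0.35 rad); the torque is about 0.27 N m at 20 N, 0.38 N m at 45 N. It keeps its tightness when let go.
- lock_washer: the dark flat washer, 39 mm across, 2 mm thick, between ring and adjuster, which the ring presses onto the adjuster to lock it; keyed to the post, it does not turn, so turning the ring does not drag the adjuster; a spring keeps it on the adjuster. Origin at the centre of its underside.
- adjuster_mid (a point): centre of the adjuster, a round fluted aluminium knob 48 mm across, 18 mm high, its underside 20 mm above the deck; z up, x towards its pointer, a bar 8 mm wide, 6 mm high at its lower edge that ends 50 mm from the axis. Takes 0.2 to 0.45 N m to turn when the ring is loose; stays where it is left. Fingers pass on both sides of the narrower ring to grip it.
- adjuster (a joint): the adjuster's turn, rad: 0 at the start, where its pointer is along the rocker's +x, growing clockwise seen from above; range -0.6 to 2.4
- index_rib (a point): top centre of a raised rib, 14 mm long, 8 mm wide, its top 9 mm above the deck, at the edge of the black fixed index plate (136 mm across, 2 mm thick) round the post; 59 mm from the axis; x radially outward, z up. It starts 0.7 to 1.4 rad clockwise of the pointer; lined up when the x axes of adjuster_mid and index_rib are parallel.
- sanitizer: the white pump bottle of hand sanitizer, 66 mm across, 176 mm tall; origin at the centre of its underside. A bystander: leave it.
- label_roll: the upright roll of labels, 84 mm across, 50 mm high; origin at the centre of its underside. A bystander: leave it.
- stapler: the stapler, 130 x 30 x 40 mm; origin at the centre of its underside. A bystander: leave it.
- dish: the round steel dish, 100 mm across, 35 mm high; origin at the centre of its underside. A bystander: leave it.
- spare_nut: a loose spare hexagon nut, 24 mm across flats, 12 mm high, lying on the rocker's deck near its front left corner, about 105 mm from the post; origin at the centre of its underside. A bystander: leave it.
- tin: a small round aluminium tin, 34 mm across, 20 mm high, on the rocker's deck near its front right corner, about 105 mm from the post; origin at the centre of its underside. A bystander: leave it.

How it is judged (in metres and radians):
On the way, in this order (a step that is already met when the one before it is completed fails the run):
1. the lock ring is loosened clear of the washer, the adjuster still where it was (contact force between lock_ring and lock_washer below 1 N and angle between the x axis of adjuster_mid and the x axis of rocker, either way round below 0.15 rad), for 0.2 s.
2. with the ring loose, the adjuster's pointer is turned to the index rib (angle between the x axis of adjuster_mid and the x axis of index_rib, either way round below 0.12 rad and contact force between lock_ring and lock_washer below 5 N), for 0.2 s.
At the end, for the whole second after the job is handed in: The adjuster's pointer is within 0.12 rad (7 degrees) of the index rib, and the lock ring is tight again: it presses on the washer with more than 20 N; the spare nut and the tin are at rest (angle between the x axis of adjuster_mid and the x axis of index_rib, either way round below 0.12 rad and contact force between lock_ring and lock_washer above 20 N and linear speed of each of spare_nut, tin below 0.02 m/s); the robot touches nothing.
It fails at once if a loose bystander is moved more than 25 mm or tipped (distance of any of sanitizer, label_roll, stapler, dish, spare_nut, tin from where it was at the start of the episode above 0.025 m or angle between any of sanitizer, label_roll, stapler, dish, spare_nut, tin's own z axis and vertical above 0.5 rad).
It also fails if it takes over 70 s, if anything falls off the work surface, if the arm or the gripper's body presses on something with over 40 N, if the wrist force passes 120 N, or if a joint passes its speed limit or range.

## Working session

There is one attempt and no reset: what is moved stays moved. The work goes in short steps, each a Python script; the robot and the scene stay as the last script left them, time stands still between calls to the robot, and variables do not carry over. Pictures are saved under pics/ and viewed, at most 10 in all, crops included, and the job is handed in when it is done.

```bash
ls; mkdir -p pics
python3 - <<'E'
from workcell import *
import cv2,numpy as np
print(grip_point_offset, read_state())
for n in("scene","top"):
    c=camera(n); np.save(f'pics/{n}.npy',c,allow_pickle=True)
    cv2.imwrite(f'pics/{n}0.png',c["image"]); print(n,c["fx"],c["fy"],c["cx"],c["cy"],c["dist_coeffs"],np.round(c["cam_to_world"],3).tolist())
E
```

```text
pics
-18.700000000000003 {'time': 0.0, 'qpos': array([-1.19621072,  0.52200536, -0.0363541 ,  1.59995775,  0.02118197,
        1.02108168, -0.11276766]), 'qvel': array([-9.28014676e-04,  4.64590510e-04,  2.25034761e-03,  1.50363241e-04,
        1.51386860e-03, -5.98713476e-04,  1.61720215e-05]), 'joint_efforts': array([ 2.99059888e-03, -9.27096534e+01,  1.98142022e+00, -3.69917500e+01,
        1.79891114e-02,  8.30951671e-03, -8.33684430e-05]), 'eef_pos': array([268.79503461, 563.90569981, 230.74880765]), 'tool_rot': array([[-9.02718079e-01,  4.30232373e-01, -4.17956236e-04],
       [ 4.30232573e-01,  9.02717545e-01, -9.83081135e-04],
       [-4.56569020e-05, -1.06726350e-03, -9.99999429e-01]]), 'ft_force': array([-1.13225383,  0.17990208, -0.1967528 ]), 'torque': array([0.01908256, 0.01310907, 0.02171679]), 'gripper_force': 0.0, 'finger_gap': 85.40151113581611}
scene 433.35643960496003 433.35643960496003 282.9505108730531 216.79608345587897 [-0.02881641  0.          0.          0.          0.        ] [[0.048, -0.834, 0.55, 1139.981], [0.999, 0.039, -0.028, -31.762], [0.002, 0.551, 0.835, 1041.885], [0.0, 0.0, 0.0, 1.0]]
top 526.2189377987146 526.2189377987146 283.0295863626232 207.76257859396026 [-0.11390329  0.          0.          0.          0.        ] [[-0.084, 0.975, -0.205, 210.361], [-0.996, -0.083, 0.013, -9.002], [-0.005, 0.205, 0.979, 1737.15], [0.0, 0.0, 0.0, 1.0]]
```

View pics/scene0.png

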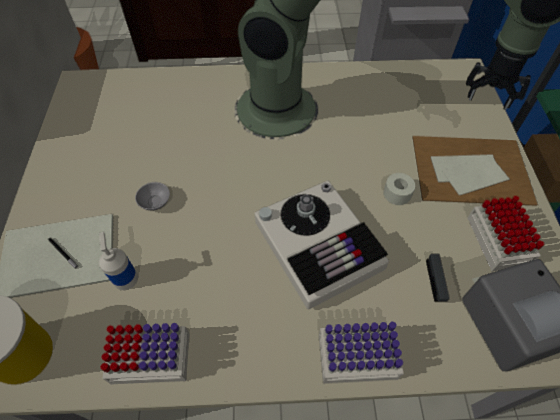

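View pics/top0.png

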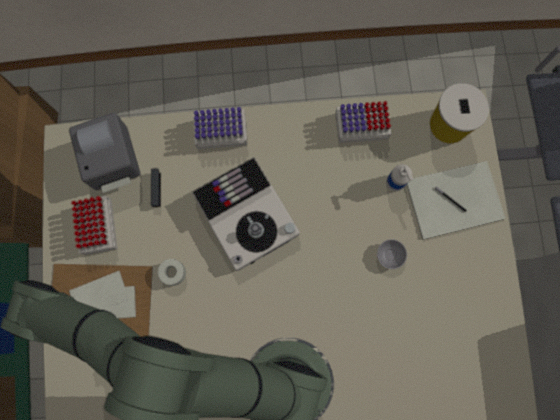

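The scene view shows the rocker with its post at about (306,202), the nut at (326,187) and the tin at (265,213). In the top view the black plate is at about (257,231), the nut at (238,259) and the tin at (289,228). Next I'll crop close up and cast rays.

```bash
cat > h.py <<'E'
import numpy as np,cv2
def ray(c,uv,z):
    uv=np.atleast_2d(np.float64(uv)).reshape(-1,1,2)
    K=np.array([[c["fx"],0,c["cx"]],[0,c["fy"],c["cy"]],[0,0,1]])
    n=cv2.undistortPoints(uv,K,np.array(c["dist_coeffs"])).reshape(-1,2)
    T=np.array(c["cam_to_world"]); d=np.c_[n[:,0],-n[:,1],-np.ones(len(n))]@T[:3,:3].T
    return T[:3,3]+d*((z-T[2,3])/d[:,2])[:,None]
def proj(c,P):
    T=np.linalg.inv(c["cam_to_world"]); q=np.atleast_2d(P)@T[:3,:3].T+T[:3,3]
    K=np.array([[c["fx"],0,c["cx"]],[0,c["fy"],c["cy"]],[0,0,1]])
    return cv2.projectPoints(q*[1,-1,-1],np.zeros(3),np.zeros(3),K,np.array(c["dist_coeffs"]))[0].reshape(-1,2)
def rectify(c,ctr,z,half=80,s=3.5):
    # orthographic map of plane z around ctr: image right=-y.. we use right=+x, up=+y
    n=int(2*half*s); g=(np.arange(n)-n/2)/s
    X,Y=np.meshgrid(ctr[0]+g,ctr[1]-g); uv=proj(c,np.c_[X.ravel(),Y.ravel(),np.full(X.size,z)]).astype(np.float32)
    return cv2.remap(c["image"],uv[:,0].reshape(n,n),uv[:,1].reshape(n,n),cv2.INTER_CUBIC)
E
python3 - <<'E'
from h import *
for n,p0 in(("scene",(306,215)),("top",(257,231))):
    c=np.load(f'pics/{n}.npy',allow_pickle=True).item()
    im=c["image"]; m=(im.max(2)<60).astype(np.uint8)
    m=cv2.morphologyEx(m,cv2.MORPH_OPEN,np.ones((3,3)))
    k,l,st,ce=cv2.connectedComponentsWithStats(m)
    for i in range(1,k):
        if st[i,4]>150 and np.hypot(*(ce[i]-p0))<60:
            pts=cv2.findContours((l==i).astype(np.uint8),0,2)[0][0]
            h=cv2.convexHull(pts); w=ray(c,h.reshape(-1,2),67); (a,b),r=cv2.minEnclosingCircle(w[:,:2].astype(np.float32))
            e=cv2.fitEllipse(w[:,:2].astype(np.float32)) 
            print(n,st[i],ce[i],(a,b),r,e)
    # white deck
    g=(im.min(2)>0);
    for z,uv in((67+0,p0),):print(n,ray(c,[uv],z))
    print('depthpts',[ (uv,np.round(ray(c,[uv],136)[0])) for uv in ([(306,199)] if n=="scene" else [(256,229)])])
c=[np.load(f'pics/{n}.npy',allow_pickle=True).item() for n in("scene","top")]
ctr=ray(c[0],[(306,202)],125)[0]; print(ctr)
cv2.imwrite('pics/rect.png',np.hstack([cv2.resize(rectify(x,ctr,74),(400,400)) for x in c]))
cv2.imwrite('pics/crops.png',np.hstack([cv2.resize(c[0]["image"][150:310,240:400],(400,400),interpolation=2),cv2.resize(c[1]["image"][150:280,190:320],(400,400),interpolation=2)]))
E
```

```text
scene [ 281  196   49   39 1157] [305.00950735 216.57562662] (490.25457763671875, 60.7120361328125) 66.56800079345703 ((491.0079345703125, 61.18815231323242), (129.86460876464844, 132.27932739257812), 12.559172630310059)
scene [ 288  223   99   71 2205] [336.18503401 259.85034014] (623.9718017578125, 133.55572509765625) 127.28717041015625 ((623.1707763671875, 135.18948364257812), (163.40951538085938, 281.3953857421875), 25.543418884277344)
scene [[494.40346175  63.37433504  67.        ]]
depthpts [((306, 199), array([491.,  60., 136.]))]
top [240 160  29  40 609] [252.92118227 177.19211823] (664.5499267578125, 75.51568603515625) 68.7969970703125 ((664.698486328125, 64.22493743896484), (108.89740753173828, 138.45326232910156), 60.919654846191406)
top [194 183  35  36 675] [209.66814815 200.64740741] (607.3508911132812, 201.19924926757812) 63.350738525390625 ((603.7172241210938, 200.9273223876953), (102.48446655273438, 125.19638061523438), 122.48566436767578)
top [ 236  212   41   40 1001] [256.15084915 232.54245754] (490.2412414550781, 62.615936279296875) 65.16997528076172 ((490.14410400390625, 62.31707000732422), (128.3399658203125, 129.63134765625), 38.116477966308594)
top [[490.79346929  58.88887514  67.        ]]
depthpts [((256, 229), array([486.,  59., 136.]))]
[492.39365286  60.85078635 125.        ]
```

View pics/rect.png

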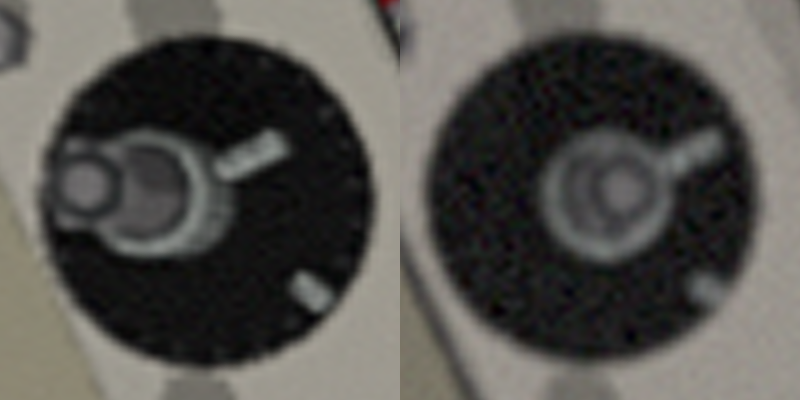

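The plate axis comes out at (490.2,61.7) in both views. Pointer and rib show clearly. Next I'll measure their angles at their own heights, and the ring's hexagon.

Run:
```python
from h import *
c=[np.load(f'pics/{n}.npy',allow_pickle=True).item() for n in("scene","top")]
A=np.array([490.4,61.6]); S=3.5; tiles=[]
for n,x in zip(("scene","top"),c):
    for nm,z,r0,r1 in(("ptr",91,29,54),("rib",74,51,67)):
        im=rectify(x,A,z,80,S).max(2).astype(float); N=im.shape[0]
        yy,xx=np.mgrid[:N,:N]; X=(xx-N/2)/S; Y=-(yy-N/2)/S; R=np.hypot(X,Y)
        # exclude the far side: keep -0.9 rad..+0.7 world direction x+
        m=((R>r0)&(R<r1)&(im>75)&(abs(np.arctan2(Y,X))<1.3)).astype(np.uint8)
        k,l,st,ce=cv2.connectedComponentsWithStats(m)
        for i in range(1,k):
            if st[i,4]>150:
                s=l==i; px,py=X[s].mean(),Y[s].mean(); w,v=np.linalg.eigh(np.cov(X[s],Y[s]))
                print(n,nm,st[i,4]/S/S,(px,py),'r',np.hypot(px,py),'ang',np.arctan2(py,px),'axis',np.arctan(v[1,1]/v[0,1]), 'lw',np.sqrt(12*w))
    # deck edges: gradient not needed; hex
    t=rectify(x,A,133,28,400/56); tiles.append(t)
cv2.imwrite('pics/hex.png',np.clip(np.hstack(tiles)*1.5,0,255))
```

```text
scene ptr 229.46938775510202 (np.float64(36.134878284291304), np.float64(16.08334603852213)) r 39.552540353501854 ang 0.41876496019101345 axis 0.4808707940896455 lw [10.77077713 21.38352046]
scene rib 143.91836734693877 (np.float64(46.317964508548734), np.float64(-37.385138967668745)) r 59.52312535348832 ang -0.6790802090929601 axis -0.7616482072366191 lw [ 9.40004695 15.01927862]
top ptr 224.24489795918367 (np.float64(35.537781475895784), np.float64(17.467054969057152)) r 39.59838281446081 ang 0.45682985051709624 axis 0.5279409679434591 lw [10.06860994 22.26880599]
top ptr 35.59183673469388 (np.float64(38.62581913499345), np.float64(-34.84403669724771)) r 52.019811583745394 ang -0.7339696194377817 axis 0.8691829164530351 lw [4.24613458 8.55709629]
top rib 544.4081632653061 (np.float64(48.956579482895265), np.float64(-10.446843604738339)) r 50.05879758810537 ang -0.21023676859197976 axis 1.5389947543054394 lw [ 44.57620137 132.14914061]
top rib 31.346938775510203 (np.float64(47.441964285714285), np.float64(23.188244047619047)) r 52.805630734789354 ang 0.4546239140255162 axis -1.147379534853162 lw [4.02560171 7.98716912][ WARN:0@1.121] global loadsave.cpp:1063 imwrite_ Unsupported depth image for selected encoder is fallbacked to CV_8U.
```

View pics/hex.png

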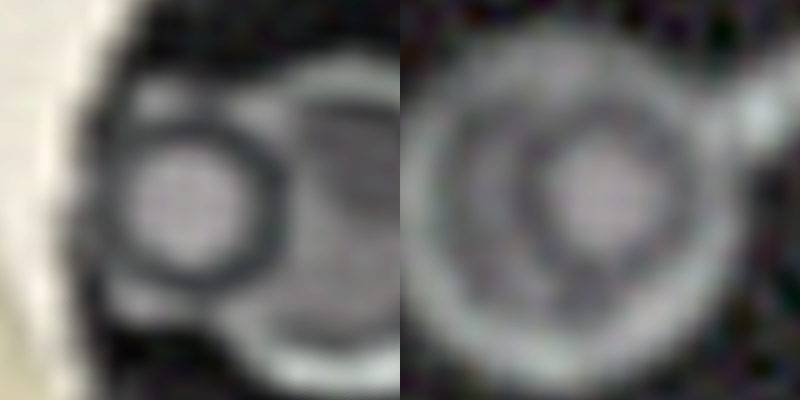

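```bash
cat >> h.py <<'E'
A=np.array([490.3,61.6])
def R(phi):
    c,s=np.cos(phi),np.sin(phi); return np.array([[-s,c,0],[c,s,0],[0,0,-1.]])
E
python3 - <<'E'
from h import *; from workcell import *
for d in range(-180,181,20):
    q=inverse_kinematics([*A,160],R(np.radians(d))); print(d,None if q is None else np.round(q,2))
c=np.load('pics/top.npy',allow_pickle=True).item()
im=c["image"];hsv=cv2.cvtColor(im,cv2.COLOR_BGR2HSV)
im2=rectify(c,A+[50,25],65,220,2)
e=cv2.Canny(cv2.GaussianBlur(im2,(5,5),1),25,60)
for l in cv2.HoughLinesP(e,1,np.pi/360,50,minLineLength=120,maxLineGap=15)[:12,0]:
    print(l, (np.arctan2(-(l[3]-l[1]),l[2]-l[0])+.3)%(np.pi/2)-.3, 'len',np.hypot(l[2]-l[0],l[3]-l[1])/2)
E
```

```text
-180 [ 0.63  0.75 -1.27  1.97  0.83  1.09  2.13]
-160 [-1.02  0.81  1.23  2.04 -0.93  1.01 -2.1 ]
-140 [-1.02  0.81  1.23  2.04 -0.93  1.01 -1.75]
-120 [-1.02  0.81  1.23  2.04 -0.93  1.01 -1.4 ]
-100 [-0.73  0.5   0.66  2.03 -0.45  0.75 -1.54]
-80 [-0.69  0.49  0.59  2.03 -0.4   0.74 -1.24]
-60 [-0.65  0.47  0.54  2.03 -0.36  0.73 -0.93]
-40 [-0.64  0.47  0.52  2.03 -0.34  0.73 -0.6 ]
-20 [-0.59  0.46  0.45  2.03 -0.29  0.72 -0.3 ]
0 [-0.54  0.44  0.39  2.02 -0.25  0.72  0.  ]
20 [-0.49  0.44  0.32  2.02 -0.2   0.72  0.3 ]
40 [-0.44  0.43  0.25  2.02 -0.16  0.71  0.61]
60 [-0.39  0.42  0.18  2.02 -0.12  0.71  0.92]
80 [-0.32  0.42  0.1   2.01 -0.06  0.71  1.21]
100 [-0.25  0.42  0.01  2.01 -0.01  0.72  1.51]
120 [-0.18  0.42 -0.09  2.    0.05  0.72  1.8 ]
140 [-0.12  0.42 -0.16  2.    0.1   0.73  2.1 ]
160 [-0.05  0.42 -0.25  2.    0.15  0.74  2.4 ]
180 [ 0.63  0.75 -1.27  1.97  0.83  1.09  2.13]
[524 358 616 552] 0.442817288964589 len 107.35455276791944
[734 283 799 416] 0.45458441305509784 len 74.01688996438583
[184 507 272 695] 0.43779130364154645 len 103.78824596263297
[541 398 639 603] 0.4459329268149613 len 113.61007877824925
[519 346 582 476] 0.45126434108291963 len 72.23053370978232
[711 266 774 400] 0.4394831292007358 len 74.03546447480423
[621 262 702 432] 0.44464752039941496 len 94.15545655988292
[563 326 631 464] 0.4578337210189643 len 76.92203845452875
[205 555 263 678] 0.44062536152082626 len 67.994485070482
[569 309 641 452] 0.4664408978253252 len 80.05154589388015
[617 315 687 456] 0.4608067075526295 len 78.70991043064399
```

```bash
cat >> h.py <<'E'
from workcell import *
def st(tag=""):
    s=read_state(); R_=s["tool_rot"]
    print(tag,'t%.2f'%s["time"],'p',np.round(s["eef_pos"],1),'phi %.3f'%np.arctan2(R_[1,1],R_[0,1]),'F',np.round(s["ft_force"],1),'T',np.round(s["torque"],3),'gap %.1f'%s["finger_gap"],'gf %.0f'%s["gripper_force"]); return s
def turn(phi0,phi1,xy,z0,rate=0.6,step=0.25,zs=1.5):
    n=max(1,int(np.ceil(abs(phi1-phi0)/step)))
    for p in np.linspace(phi0,phi1,n+1)[1:]:
        dp=abs(phi1-phi0)/n
        movel([*xy,z0+zs*(p-phi0)],R(p),max_speed=max(.05,zs*rate)); s=st('turn %.2f'%p)
    return s
E
python3 - <<'E'
from h import *
p=np.radians(27)
movep([*A,200],R(p)); st()
print(movel([*A,109],R(p),max_speed=80,guard=15)); st()
clamp(); st('clamped')
E
```

```text
t2.08 p [490.4  62.7 200. ] phi 0.473 F [0.  2.  0.2] T [ 0.011 -0.002 -0.022] gap 85.4 gf 0
False
 t3.38 p [490.6  61.7 109.4] phi 0.471 F [-0.4  0.6  0.2] T [0.003 0.016 0.003] gap 85.3 gf 0
clamped t3.92 p [488.7  60.8 109.2] phi 0.471 F [-13.   -4.9  19.9] T [-1.058  2.783 -0.03 ] gap 31.2 gf 58
```

Run:
```python
from h import *
p=0.471; xy=(488.7,60.8)
movel([*xy,109.4],R(p),max_speed=10); st('recentred')
turn(p,p+0.25,xy,109.6,rate=0.6,step=.125)
```

```text
recentred t4.25 p [488.7  60.7 109.4] phi 0.471 F [-1.1 -1.3  0.7] T [-0.261  0.229 -0.031] gap 30.6 gf 62
turn 0.60 t4.53 p [488.7  60.8 109.6] phi 0.593 F [ 1.9 -0.5 -8.4] T [-0.026 -0.349  0.272] gap 30.9 gf 60
turn 0.72 t4.80 p [488.7  60.8 109.8] phi 0.716 F [  4.1   0.3 -13.5] T [ 0.057 -0.743  0.216] gap 31.1 gf 60
```

Run:
```python
from h import *
xy=(488.7,60.8)
s=turn(.721,.721+0.9,xy,109.6,rate=0.6,step=.3)
```

```text
turn 1.02 t5.25 p [488.9  61.  110.1] phi 1.015 F [ 3.6  2.7 -7.6] T [ 0.49  -0.637  0.035] gap 31.0 gf 61
turn 1.32 t5.70 p [489.   61.1 110.6] phi 1.317 F [ 4.5  3.4 -8.7] T [ 0.714 -0.847  0.064] gap 31.0 gf 61
turn 1.62 t6.15 p [489.   61.3 111. ] phi 1.618 F [ 3.9  5.9 -8.4] T [ 1.04  -0.762  0.038] gap 31.2 gf 61
```

Run:
```python
from h import *
xy=(488.9,61.1); p=0.445+np.pi/2
open_gripper(); st('open')
movel([*xy,118],R(1.8),max_speed=15)
movel([*xy,108],R(p),max_speed=20)
print(movel([*xy,78],R(p),max_speed=50,guard=12)); st('down')
clamp(); st('clamped')
```

```text
open t6.72 p [488.7  60.8 111. ] phi 1.621 F [ 0.7  0.3 -0.2] T [-0.002  0.014 -0.009] gap 85.7 gf 0
False
down t8.74 p [489.   61.1  78. ] phi 2.016 F [-1.   0.3  0.7] T [ 0.013 -0.003  0.044] gap 85.4 gf 0
clamped t9.19 p [488.9  61.6  78.6] phi 2.016 F [-4.6  2.2 13.4] T [0.817 1.212 0.021] gap 46.2 gf 59
```

Run:
```python
from h import *
xy=(488.9,61.5); p=0.445+np.pi/2
movel([*xy,78.6],R(p),max_speed=10); st('rec')
turn(p,p-1.12,xy,78.6,rate=0.6,step=.28)
open_gripper(); st('open')
movel([*xy,150],R(p-1.12),max_speed=80)
movep([420,250,230],R(p-1.12)); st()
for n in("scene","top"):
    c=camera(n); np.save(f'pics/{n}1.npy',c,allow_pickle=True)
c=[np.load(f'pics/{n}1.npy',allow_pickle=True).item() for n in("scene","top")]
cv2.imwrite('pics/rect1.png',np.hstack([cv2.resize(rectify(x,A,80),(400,400)) for x in c]))
```

```text
rec t9.44 p [488.8  61.6  78.7] phi 2.016 F [-2.5  0.2  5.6] T [0.421 0.645 0.033] gap 46.0 gf 64
turn 1.74 t9.88 p [488.8  61.5  78.3] phi 1.735 F [-2.8 -0.3  6.2] T [ 0.292  0.561 -0.228] gap 45.8 gf 64
turn 1.46 t10.31 p [488.9  61.4  77.9] phi 1.455 F [-1.7 -1.   6.3] T [ 0.056  0.48  -0.271] gap 46.3 gf 64
turn 1.18 t10.74 p [488.9  61.2  77.5] phi 1.175 F [-2.6 -2.9  5.4] T [-0.097  0.439 -0.283] gap 45.9 gf 64
turn 0.90 t11.18 p [488.8  61.1  77. ] phi 0.895 F [-3.3 -2.5  6.4] T [-0.304  0.483 -0.274] gap 46.4 gf 65
open t11.65 p [489.   61.5  76.9] phi 0.896 F [-0.6  0.5  0.1] T [ 0.015  0.038 -0.038] gap 85.5 gf 0
 t13.58 p [420.2 249.1 229.5] phi 0.895 F [ 0.2  0.1 -0.9] T [-0.004 -0.014  0.026] gap 85.2 gf 0
```

View pics/rect1.png

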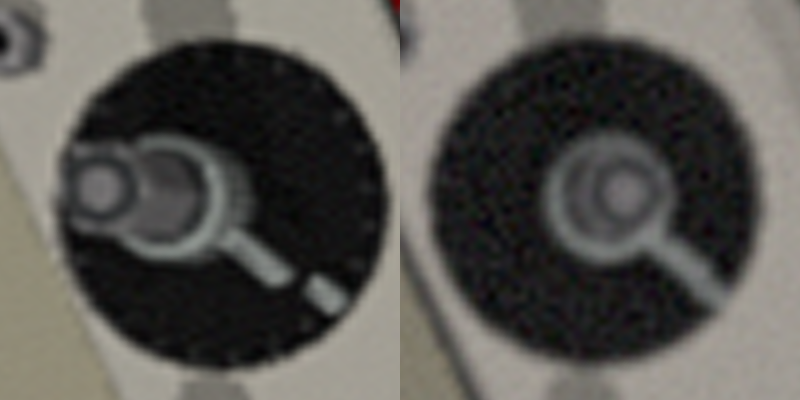

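Pointer and rib look collinear in both views. I'll put numbers on it.

Run:
```python
from h import *
S=6
for n,C,T in(("scene",(490.6,61.0),75),("top",(490.2,62.4),75)):
    x=np.load(f'pics/{n}1.npy',allow_pickle=True).item(); x0=np.load(f'pics/{n}.npy',allow_pickle=True).item()
    for nm,xx_,z,r0,r1 in(("ptr",x,90,30,49),("rib",x,74,53,65),("rib0",x0,74,53,65),("ptr0",x0,91,30,49)):
        im=rectify(xx_,C,z,80,S).max(2).astype(float); N=im.shape[0]
        yy,xx=np.mgrid[:N,:N]; X=(xx-N/2)/S; Y=-(yy-N/2)/S; Rr=np.hypot(X,Y); a=np.arctan2(Y,X)
        a0=.44 if nm=="ptr0" else -.68
        m=(Rr>r0)&(Rr<r1)&(abs(a-a0)<.3); w=np.clip(im-60,0,None)*m
        px,py=(w*X).sum()/w.sum(),(w*Y).sum()/w.sum(); 
        print(n,nm,'r %.1f ang %.3f'%(np.hypot(px,py),np.arctan2(py,px)))
```

```text
scene ptr r 40.0 ang -0.680
scene rib r 59.3 ang -0.674
scene rib0 r 59.3 ang -0.674
scene ptr0 r 39.5 ang 0.429
top ptr r 39.5 ang -0.691
top rib r 59.4 ang -0.677
top rib0 r 59.8 ang -0.684
top ptr0 r 38.8 ang 0.435
```

Run:
```python
from h import *
xy=np.array((488.9,61.1)); p=1.618
movep([*xy,170],R(p))
print(movel([*xy,111],R(p),max_speed=60,guard=12)); st('down')
clamp(); s=st('cl')
xy=s["eef_pos"][:2]; z=s["eef_pos"][2]
movel([*xy,z],R(p),max_speed=10); st('rec')
turn(p,-0.03,xy,z,rate=0.7,step=.55)
```

```text
False
down t15.89 p [489.1  61.1 111.3] phi 1.618 F [0.4 0.3 0.1] T [0.01  0.011 0.022] gap 85.7 gf 0
cl t16.43 p [488.9  61.4 111.4] phi 1.618 F [-2.8  1.4  9.5] T [ 0.417  0.597 -0.084] gap 30.9 gf 59
rec t16.68 p [488.9  61.4 111.5] phi 1.618 F [-1.1 -1.5  3.6] T [ 0.065  0.274 -0.034] gap 30.7 gf 61
turn 1.07 t17.38 p [488.9  61.1 110.6] phi 1.068 F [-2.1 -2.6  4.6] T [-0.411  0.347 -0.06 ] gap 31.1 gf 61
turn 0.52 t18.07 p [488.7  60.9 109.8] phi 0.518 F [-2.8 -4.4  7.8] T [-0.783  0.699 -0.116] gap 30.6 gf 62
turn -0.03 t18.77 p [488.4  60.8 108.9] phi -0.032 F [-6.2 -5.3  9.3] T [-1.018  1.078 -0.046] gap 30.9 gf 62
```

Run:
```python
from h import *
s=read_state(); xy=np.array((488.6,60.9)); z=108.9; p=-0.03
while p>-1.15:
    s=turn(p,p-.1,xy,z,rate=0.4,step=.2); p-=.1; z-=.15
    if abs(s["torque"][2])>0.40: break
wait(.3); st('end')
```

```text
turn -0.13 t19.13 p [488.3  60.8 108.8] phi -0.131 F [-3.7 -0.7  8.8] T [-0.31   0.721 -0.063] gap 30.7 gf 62
turn -0.23 t19.38 p [488.3  60.8 108.7] phi -0.232 F [-6.2 -1.1 10.1] T [-0.322  0.908 -0.147] gap 30.7 gf 62
turn -0.33 t19.63 p [488.2  60.8 108.5] phi -0.332 F [-5.8 -1.4 11.9] T [-0.278  1.066 -0.193] gap 31.2 gf 62
turn -0.43 t19.88 p [488.2  60.8 108.4] phi -0.432 F [-6.1 -1.2 11.8] T [-0.185  1.225 -0.222] gap 30.6 gf 63
turn -0.53 t20.13 p [488.1  60.8 108.3] phi -0.532 F [-6.7 -0.8 12.8] T [-0.233  1.317 -0.305] gap 30.6 gf 63
turn -0.63 t20.38 p [488.1  60.8 108.2] phi -0.632 F [-7.9 -0.5 14.6] T [-0.167  1.523 -0.275] gap 31.3 gf 63
turn -0.73 t20.63 p [488.1  60.9 108. ] phi -0.732 F [-7.9  0.8 16.1] T [-0.098  1.65  -0.286] gap 31.1 gf 64
turn -0.83 t20.88 p [488.   60.9 107.9] phi -0.832 F [-9.3 -0.1 17.3] T [-0.016  1.71  -0.363] gap 30.9 gf 64
turn -0.93 t21.13 p [488.   61.  107.8] phi -0.932 F [-9.6 -0.2 19.8] T [ 0.054  1.851 -0.384] gap 31.0 gf 64
turn -1.03 t21.38 p [488.   61.  107.7] phi -1.032 F [-9.2  1.3 21.6] T [ 0.041  2.051 -0.458] gap 30.7 gf 65
end t21.68 p [488.   61.  107.7] phi -1.032 F [-10.    1.7  19.2] T [ 0.071  1.911 -0.485] gap 30.7 gf 64
```

Run:
```python
from h import *
open_gripper(); st('open')
movel([488.6,61,160],R(-1.032),max_speed=80)
movep([420,250,230],R(0.5)); st()
c=[camera(n) for n in("scene","top")]
for x,C in zip(c,((490.6,61.0),(490.2,62.4))):
    S=6;im=rectify(x,C,90,80,S).max(2).astype(float); N=im.shape[0]
    yy,xx=np.mgrid[:N,:N]; X=(xx-N/2)/S; Y=-(yy-N/2)/S; r=np.hypot(X,Y)
    w=np.clip(im-60,0,None)*((r>30)&(r<49)&(abs(np.arctan2(Y,X)+.68)<.3)); print(np.arctan2((w*Y).sum(),(w*X).sum()))
cv2.imwrite('pics/end.png',np.hstack([cv2.resize(rectify(c[0],A,80,130,2.5),(400,400)),cv2.resize(rectify(c[1],A,80,130,2.5),(400,400))]))
```

```text
open t22.26 p [488.6  60.9 107.4] phi -1.030 F [-0.3  0.8 -0.2] T [ 0.007 -0.027 -0.027] gap 85.1 gf 0
 t23.93 p [420.2 249.  229.5] phi 0.495 F [-0.  -0.3  0. ] T [-0.028 -0.06  -0.013] gap 85.5 gf 0
-0.6787410375716054
-0.6889293330573804
```

View pics/end.png

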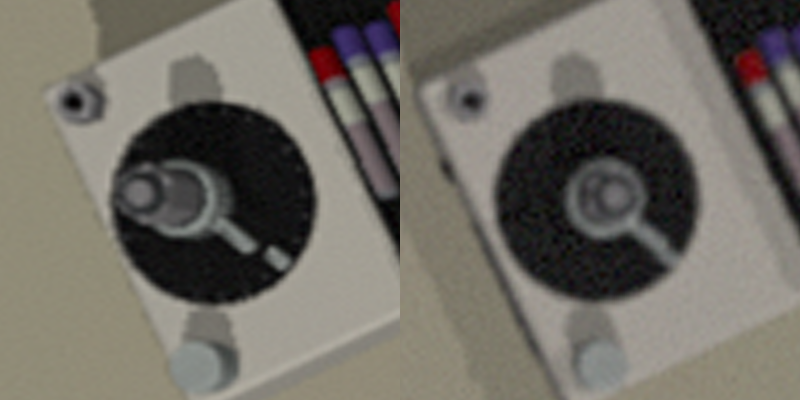

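The pointer is still on the rib (-0.68 against -0.675), the nut and tin are in place on the deck, and the gripper is clear.

```bash
python3 -c "
from workcell import *
print(finish_job())"
```

```text
the job is handed in; nothing more can be done
None
```

The job is handed in; it returned no verdict. The adjuster was turned 1.12 rad clockwise and its pointer measures within about 0.015 rad of the rib. The lock ring was screwed down to about 0.48 N m, an estimated 50 N of clamping. The gripper is open and clear, and the nut and tin are where they were.

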